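# Pack the bottom of a cantilever tool box

## Robot

A 6-joint arm with a two-finger parallel gripper is mounted at the origin on the work surface. World frame = base frame: x ahead of the robot, y to its left, z up, the work surface at z = 0. Lengths are in m, angles in rad, forces in N, time in s.
With the tool pointing down it reaches from about 0.275 to 0.775 m from the base axis. Payload 14.6 kg.
Tool frame: the origin (TCP) lies on the centre line of the jaws, within the pads' length; the fingertips stand 17 mm ahead of it and the grasp point (between the pads) lies 2 mm behind it; z points along the fingers, y is the line along which they close (so a half turn about z gives the same grasp; the last joint's range is limited). The gripper opens to 85 mm and grips with 20 to 120 N. Pads are 22 mm wide; open, the fingers measure 114 mm over their backs; the gripper's body (76 mm by 85 mm) begins 54 mm behind the grasp point. The pads swing forward as they close: fully open they stand 13 mm farther back than shut.
Start: joints at [1.034, 0.263, -0.048, 1.259, 0, 1.415], TCP at [0.196, 0.487, 0.248] pointing down, gripper open.
Joint ranges: [-2.65, 2.65], [-0.89, 1.7], [-1.18, 1.37], [-2.13, 2.11], [-1.35, 1.29], [-3.14, 3.14]. Speed limits (rad/s): [1.89, 1.89, 2.57, 2.79, 3.14, 3.14].

## Interface

Orientations are given as a rotation vector (axis times angle).
In Python, from workcell import * gives the robot as it stands.
- The arm moves only by the tool carry_out, never from a script. Its argument "plan" is one flat list of numbers, 7 for each row, row after row: the shift along the tool's x, y, z in mm, then the turn, a rotation vector about the tool's x, y, z in rad, then the closure, from -1 (fully open) to 1 (shut). In form: [tx, ty, tz, ax, ay, az, claw, tx, ty, tz, ax, ay, az, claw, ...]. A call has 1 to 10 rows; each row shifts and turns the commanded pose from where the row before left it, along the tool's axes as they then stand; what a row does not reach is not made up. A row lasts 1/10 s, in which the tool goes at most 50 mm and 8.59 degrees, less where a joint would pass 70% of its speed; a pose out of reach is approached as far as the arm can. A call is refused whole if a number of a shift passes 50 or a number of a turn 0.15, either way. A call with a gripper value outside its range is refused whole. The fingers move at their own pace and stop on an object; "force" is the grip in N (left out, the last holds). Time passes only in rows, so rows that do not move let the fingers close. It gives the time, the measured TCP pose, the force, the opening and the grip force at its end, in the units of the state.
- get_obs(): the state, without advancing time (a new reading comes with each control period).
- camera(name): name is "scene" or "top" or "wrist"; returns the picture (420x560x3 uint8, blue, green, red); there is no depth.
- camera_info(name): a dict with "vertical_fov" (degrees; the focal length in pixels is half the picture's height over the tangent of half this angle, whatever the lens; pixels are square), "cx", "cy" (the principal point, pixels), "cam_to_world" (4x4, takes a point from camera to world coordinates). Camera axes: x right, y down, z forward; pixel columns grow to the right and rows downward; lengths in m; the calibration is good to about 2 mm. The wrist camera is an equidistant fisheye: a pixel r from the principal point sees the ray r / f radians off the axis. A picture is of the moment at which its call begins: read the wrist's pose just before it. camera_info takes no time and is no camera call; for the wrist camera it gives the pose at the moment of the call.
- job_done(): hands the job in; it is judged then, once.
The state is a dict: "time_s": time; "joint_positions": joint angles; "qd": joint speeds; "tau": joint torques, N m; "ee_pos": TCP position; "tcp_rot": TCP orientation; "force": force on the tool from outside, world axes, zero at the start; "wrist_torque": the same for the moment, N m; "gripper_width": finger opening in m; "gripper_force": force on a finger pad.
Only numpy, scipy, OpenCV 4.12 (cv2) and the standard library are available. Lean on these libraries where they do the work, as an engineer would, in place of code of your own. Each camera call takes 0.05 s, during which the arm holds its last target. There are 200 camera calls.

## Task

Lift the top tray of the grey steel tool box up and over until it rests open beside the box, lay the long spring clamp in the long bay underneath and the flanged brass nut in the empty short bay, setting both down rather than dropping them, then swing the tray back and lower it fully shut. Move the tray under control, never letting it fall, keep the gear in the tray, and leave the small clamp, the round bush and the bottle where they stand.

Things in the scene. Friction and masses are not known exactly. Their poses are not given: they have to be found in the camera images.
- toolbox: Grey steel tool box, fixed; origin at the centre of its underside, z up. 190 mm along x, 200 along y (links on the y sides reach 107 mm from the middle), rim 46 mm high, walls 4 mm. Inside: a 4 mm divider along y at x = 0 leaves one long bay at x < 0; another along x at y = 0 splits the x > 0 half into two short bays (91 x 94 mm); dividers 40 mm high. The tray swings open towards +x.
- long_bay (a point): Centre of the floor of the long bay, 4 mm above the bench; same axes as the tool box. The bay is 89 mm along x, 192 mm along y.
- mat: Flat black rubber mat (84 x 88 mm, 4 mm thick, fixed) on the floor of the empty short bay, the one for the nut. Origin at the centre of its underside, 4 mm above the bench; its upper face is 8 mm above the bench. Axes as the tool box. Hidden until the tray is open; which of the two short bays it is in varies.
- carton: Cardboard carton, 76 x 80 mm, 36 mm high, fixed, filling the other short bay. Origin at the centre of its underside, 4 mm above the bench; axes as the tool box. Hidden until the tray is open.
- tray_arm (a joint): Angle of the links that carry the tray, rad: 0 shut, 2.094 fully open (on a stop). The links are parallel and 125 mm long: the tray stays level and each point of it moves on an arc of 125 mm radius in the tool box's x-z plane. Only gravity (tray 0.5 kg, gear 0.2 kg) and slight friction act: below 1.047 it falls shut, above it falls open. Lifting takes less than 15 N.
- tray_handle (a point): Centre of the tray's handle: a dark bar 14 mm wide (tool box x), 114 mm long (y), 18 mm high, on a post 52 mm either side; clear for 90 mm between them. 116 mm above the bench when shut or fully open. Its underside is 19 mm above the rim of the tray, which is 190 x 200 mm, 40 mm high, its underside 68 mm below this point. Axes as the tool box, always.
- swing_center (a point): Fixed point about which the handle centre swings: at joint value a the handle centre is at this point + 125 mm times (-cos(0.5236 + a), 0, sin(0.5236 + a)) in the tool box's axes.
- clamp_center (a point): Centre (half-way up, 14 mm above the bench) of the long black spring clamp, lying flat: 150 mm long along its x (jaw tips +x, spread handle ends -x), 60 mm wide over the handle ends, hub at the centre 46 mm long, 30 mm wide along y and 28 mm high with parallel sides, arms 22 mm high; 0.14 kg. Its z points up.
- nut_center (a point): Centre (half-way up, 16 mm above the bench) of the flanged brass nut: a block 72 mm long along its x, 34 mm wide (y), 32 mm high, with a flange 12 mm thick and 52 mm wide at its +x end; about 0.42 kg. The plain sides run from x = -36 to +24 mm. Its z points up.
- clamp_small_center (a point): Centre, 14 mm above the bench, of a small black spring clamp of the same shape, 100 mm long along x, 40 mm wide over the handles, 28 mm high. Bystander: leave alone.
- bush_center (a point): Centre of a plain round brass bush standing on end, 44 mm diameter, 60 mm high. Bystander: leave alone.
- bottle_center (a point): Centre of a grey oil bottle standing between the parts and the tool box, 56 mm diameter, 190 mm high. Bystander: leave alone.
- gear_center (a point): Centre of a steel gear, 65 mm diameter, 20 mm high at its hub, lying loose in the tray; its centre is given 7 mm above the tray floor's top. It rides with the tray and must stay in it.
Not all that is in view belongs to the job. What is shaped like the part that bears nut_center but turquoise is not meant. What is shaped like the part that bears clamp_center but purple or red is not meant.

How it is judged:
By the outcome, as a careful person would: the job done as asked, in the order asked, and still so for the second after the job is handed in, with the robot touching nothing.
It also fails if it takes over 72 s, if anything falls off the work surface, if the arm or the gripper's body presses on something with over 40 N, if the wrist force passes 120 N, or if a joint passes its speed limit or range.

## Working session

There is one attempt and no reset: what is moved stays moved. The work goes in short steps, Python scripts to look and compute and a tool call to move; the robot and the scene stay as the last step left them, time stands still between calls to the robot, and variables do not carry over. Pictures are saved under pics/ and viewed, at most 10 in all, crops included, and the job is handed in when it is done.

Besides the shell and the picture viewer there is one more tool, called by a JSON object that holds its "name" and its "arguments". carry_out: Moves the arm, as the interface text tells. Its arguments: {"type":"object","properties":{"plan":{"type":"array"},"force":{"type":"number"}},"required":["plan"]}

```bash
mkdir -p pics; ls; python3 - <<'E'
from workcell import *
import cv2
o=get_obs(); print({k:o[k] for k in('time_s','ee_pos','tcp_rot','force','gripper_width')})
for n in('top','scene'):
    cv2.imwrite(f'pics/{n}0.png',camera(n)); i=camera_info(n); print(n,i)
E
```

```text
pics
{'time_s': 0.0, 'ee_pos': array([0.19548712, 0.48696993, 0.24783662]), 'tcp_rot': array([-5.96037241e-01, -3.08414256e+00,  1.53374205e-03]), 'force': array([ 0.12700095, -0.44114147, -0.4065122 ]), 'gripper_width': 0.08537702415188182}
top {'vertical_fov': 46.611936844533716, 'cx': 283.1665197083813, 'cy': 209.76763460237436, 'cam_to_world': array([[-0.01714606, -0.98549351,  0.16884474,  0.3180818 ],
       [-0.99981463,  0.01837854,  0.0057393 , -0.10816696],
       [-0.00875916, -0.16871503, -0.98562595,  1.19971856],
       [ 0.        ,  0.        ,  0.        ,  1.        ]])}
scene {'vertical_fov': 52.07260905598496, 'cx': 286.2964644845609, 'cy': 213.09475988956714, 'cam_to_world': array([[ 0.55167887,  0.47135735, -0.68809351,  1.35176546],
       [ 0.83404492, -0.30740307,  0.45811835, -0.69096628],
       [ 0.00441539, -0.82663511, -0.56272098,  0.7761146 ],
       [ 0.        ,  0.        ,  0.        ,  1.        ]])}
```

View pics/top0.png

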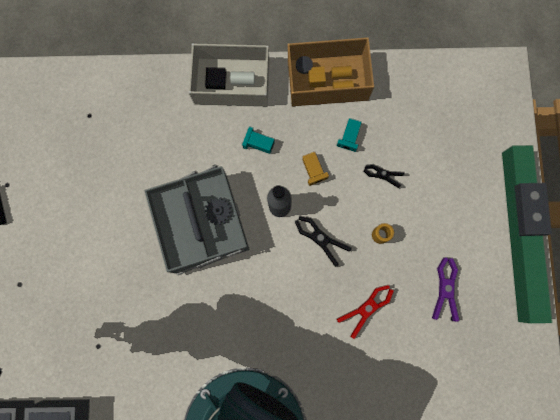

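View pics/scene0.png

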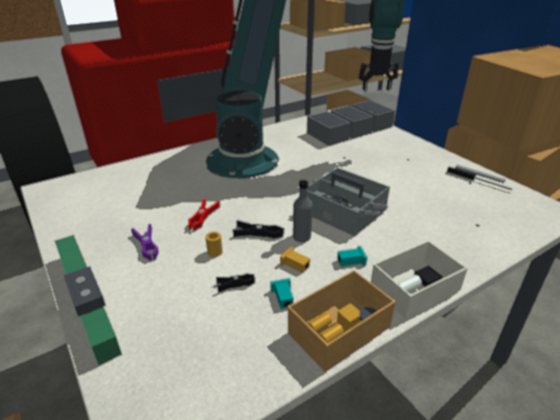

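Top view: brass nut at (315,168), with turquoise lookalikes at (258,140) and (350,134) and brass bits inside the carton at about (335,77). The long black clamp is at (322,240). Its lookalikes are the small black one at (385,175), the red one at (366,310) and the purple one at (447,290). The bush is at (383,233), the bottle at (279,201) and the tool box at (197,220). I choose the brass nut and the long black clamp, and check both in a close crop.

```bash
python3 - <<'E'
import cv2
t=cv2.imread('pics/top0.png'); 
c=t[120:290,140:345]; c=cv2.resize(c,None,fx=3.5,fy=3.5,interpolation=cv2.INTER_CUBIC)
cv2.imwrite('pics/crop1.png',cv2.convertScaleAbs(c,alpha=1.5,beta=15)); print(c.shape)
E
```

```text
(595, 718, 3)
```

View pics/crop1.png

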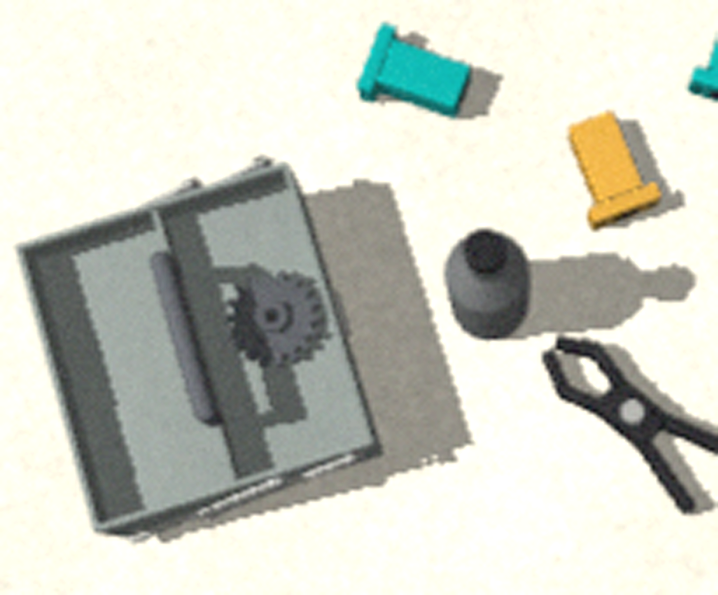

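Crop: the brass nut's flange end is at crop (607,207), so its +x points down the image. The long clamp's hub pin is at (632,411) with jaws to the upper left. The tray rim corners are (20,247), (290,168), (380,448), (98,528), and the handle runs from (160,255) to (208,420). The bottle stands to the right, so the tray opens left, meaning box +x points left.

```bash
cat > h.py <<'E'
from workcell import *
import numpy as np, cv2
from scipy.optimize import least_squares
from scipy.spatial.transform import Rotation as R
def proj(P,n,info=None):
    i=info or camera_info(n); T=np.linalg.inv(i['cam_to_world']); p=np.atleast_2d(P)@T[:3,:3].T+T[:3,3]
    f=210/np.tan(np.radians(i['vertical_fov'])/2)
    if n=='wrist':
        r=np.hypot(p[:,0],p[:,1])+1e-12; th=np.arctan2(r,p[:,2]); u=p[:,:2]/r[:,None]*th[:,None]*f
    else: u=p[:,:2]/p[:,2:]*f
    return u+[i['cx'],i['cy']]
def unproj(uv,z,n,info=None):
    i=info or camera_info(n); f=210/np.tan(np.radians(i['vertical_fov'])/2); T=i['cam_to_world']
    d=(np.atleast_2d(uv)-[i['cx'],i['cy']])/f
    if n=='wrist':
        r=np.hypot(*d.T)+1e-12; d=np.c_[d*(np.sin(r)/r)[:,None],np.cos(r)]
    else: d=np.c_[d,np.ones(len(d))]
    d=d@T[:3,:3].T; o=T[:3,3]; return o+d*((z-o[2])/d[:,2])[:,None]
def place(L,p):  # local pts -> world, p=(x,y,yaw)
    c,s=np.cos(p[2]),np.sin(p[2]); L=np.atleast_2d(L)
    return np.c_[p[0]+c*L[:,0]-s*L[:,1],p[1]+s*L[:,0]+c*L[:,1],L[:,2]]
def fit(L,uv,p0,n,info=None):
    r=least_squares(lambda p:(proj(place(L,p),n,info)-uv).ravel(),p0,x_scale=[.01,.01,.1])
    return r.x,np.sqrt(np.mean(r.fun**2))
def report(): 
    o=get_obs(); M=R.from_rotvec(o['tcp_rot']).as_matrix()
    print('t',round(o['time_s'],2),'pos',o['ee_pos'].round(4),'yaw tool x',np.degrees(np.arctan2(M[1,0],M[0,0])).round(2),'zax',M[:,2].round(3),'F',o['force'].round(1),'w',round(o['gripper_width'],4),'gf',o['gripper_force'],'q',o['joint_positions'].round(2)); return o,M
E
python3 - <<'E'
from h import *
report()
cr=lambda a:np.array(a,float)/3.5+[140-.36,120-.36]
L=[[.095,-.1,.088],[-.095,-.1,.088],[-.095,.1,.088],[.095,.1,.088]]
p,e=fit(L,cr([[20,247],[290,168],[380,448],[98,528]]),[.3,.2,1.85],'top'); print('box',p,np.degrees(p[2]),e)
h=unproj(cr([[160,252],[209,424]]),.122,'top'); print('handle',h,h.mean(0),np.linalg.norm(h[0]-h[1])); d=h[0]-h[1]; print(np.degrees(np.arctan2(d[1],d[0])))
print('handle in box', R.from_euler('z',-p[2]).apply(h.mean(0)-[p[0],p[1],0]))
t=cv2.imread('pics/top0.png').astype(int); b,g,r=t[...,0],t[...,1],t[...,2]
m=(r-b>60); m[:,:295]=0;m[:,345:]=0;m[:145]=0;m[195:]=0
ys,xs=np.nonzero(m); print('nut px',len(xs),xs.mean(),ys.mean())
def hull(p):
    pts=np.r_[[[x,y,z] for x in(-.036,.036) for y in(-.017,.017) for z in(0,.032)]]; f=np.r_[[[x,y,z] for x in(.024,.036) for y in(-.026,.026) for z in(0,.032)]]
    M=np.zeros((420*8,560*8),np.uint8)
    for q in(pts,f): cv2.fillConvexPoly(M,cv2.convexHull(((proj(place(q,p),'top')+.5)*8).astype(np.int32)),1)
    return cv2.resize(M*255,(560,420),interpolation=cv2.INTER_AREA)/255.
from scipy.optimize import minimize
c=unproj([[xs.mean(),ys.mean()]],.016,'top')[0]
best=min((minimize(lambda p:np.abs(hull(p)-m).sum(),[c[0],c[1],y],method='Nelder-Mead',options=dict(initial_simplex=[[c[0],c[1],y],[c[0]+.005,c[1],y],[c[0],c[1]+.005,y],[c[0],c[1],y+.2]])) for y in(np.pi+.1,np.pi+.4,np.pi-.2)),key=lambda r:r.fun)
print('nut',best.x,np.degrees(best.x[2]),best.fun)
hub=unproj(cr([[632,411]]),.028,'top')[0]; print('hub',hub)
m=(t.max(2)<62)&(t.min(2)>=0); m[:, :290]=0; m[:,362:]=0; m[:210]=0; m[272:]=0
n,lab,st,cen=cv2.connectedComponentsWithStats(m.astype(np.uint8)); k=1+np.argmax(st[1:,4]); ys,xs=np.nonzero(lab==k); print(st[k])
w=unproj(np.c_[xs,ys],.02,'top')[:,:2]; mu=w.mean(0); v=np.linalg.svd(w-mu,full_matrices=0)[2][0]; print('clamp',mu,np.degrees(np.arctan2(v[1],v[0])),np.ptp((w-mu)@v))
for nme,uv,z in(('bottle',[[279,190]],.19),('bush',[[383,232]],.06),('small',[[385,175]],.028)): print(nme,unproj(uv,z,'top')[0])
E
```

```text
t 0.1 pos [0.1955 0.487  0.2479] yaw tool x 158.13 zax [-0.    -0.001 -1.   ] F [ 0.2 -0.1  0.4] w 0.0856 gf 0.0 q [ 1.03  0.26 -0.05  1.26 -0.    1.42]
box [0.49221377 0.10025016 1.85472469] 106.26789668208885 0.885112781977578
handle [[0.5484129  0.11856701 0.122     ]
 [0.43625971 0.08553466 0.122     ]] [0.49233631 0.10205084 0.122     ] 0.1169165288265469
16.411225211928425
handle in box [ 0.00169425 -0.00062205  0.122     ]
nut px 438 313.54794520547944 167.69634703196348
nut [ 0.62768924 -0.1783172   3.4752503 ] 199.11717506325476 84.87450980392157
hub [ 0.45028676 -0.18960947  0.028     ]
[295 216  57  50 590]
clamp [ 0.44809987 -0.19228774] -130.60410523329853 0.14787334149031173
bottle [ 0.53365635 -0.09419838  0.19      ]
bush [ 0.45596348 -0.33514733  0.06      ]
small [ 0.60103458 -0.35374017  0.028     ]
```

```bash
cat >> h.py <<'E'
def plan(tgt,yaw,n,seq=True,nt=None):
    """rows (mm, rad in tool axes) from present pose to tgt, yaw deg of tool x; turn spread over first nt rows"""
    o,M=report(); rv=None
    c,s=np.cos(np.radians(yaw)),np.sin(np.radians(yaw)); G=np.array([[c,s,0],[s,-c,0],[0,0,-1.]])
    rv=R.from_matrix(M.T@G).as_rotvec(); nt=nt or n; step=(np.array(tgt)-o['ee_pos'])/n
    for k in range(n):
        Mk=M@R.from_rotvec(rv*min(k/nt,1)).as_matrix()
        print((Mk.T@step*1000).round(1).tolist(),(rv/nt*(k<nt)).round(3).tolist())
E
python3 -c "
from h import *
plan([.492,.102,.20],196.3,10,nt=10)"
```

```text
t 0.1 pos [0.1955 0.487  0.2479] yaw tool x 158.13 zax [-0.    -0.001 -1.   ] F [ 0.2 -0.1  0.4] w 0.0856 gf 0.0 q [ 1.03  0.26 -0.05  1.26 -0.    1.42]
[-41.9, -24.7, 4.8] [-0.0, -0.0, -0.067]
[-40.1, -27.4, 4.8] [-0.0, -0.0, -0.067]
[-38.2, -30.0, 4.8] [-0.0, -0.0, -0.067]
[-36.1, -32.5, 4.8] [-0.0, -0.0, -0.067]
[-33.9, -34.8, 4.8] [-0.0, -0.0, -0.067]
[-31.5, -37.0, 4.8] [-0.0, -0.0, -0.067]
[-29.0, -39.0, 4.8] [-0.0, -0.0, -0.067]
[-26.3, -40.9, 4.8] [-0.0, -0.0, -0.067]
[-23.5, -42.5, 4.8] [-0.0, -0.0, -0.067]
[-20.6, -44.0, 4.8] [-0.0, -0.0, -0.067]
```

{"name": "carry_out", "arguments": {"plan": [-42,-25,4.8,0,0,-0.067,-1,-40,-27,4.8,0,0,-0.067,-1,-38,-30,4.8,0,0,-0.067,-1,-36,-32.5,4.8,0,0,-0.067,-1,-34,-35,4.8,0,0,-0.067,-1,-31.5,-37,4.8,0,0,-0.067,-1,-29,-39,4.8,0,0,-0.067,-1,-26,-41,4.8,0,0,-0.067,-1,-23.5,-42.5,4.8,0,0,-0.067,-1,-20.5,-44,4.8,0,0,-0.067,-1]}}

```text
time_s: 1.1
ee_pos: [0.493, 0.1006, 0.2]
tcp_rot: [0.455, -3.108, -0.0]
force: [0.3, 1.7, 0.7]
gripper_width: 0.0853
gripper_force: 0.0
```

```bash
python3 - <<'E'
from h import *
i=camera_info('wrist'); im=camera('wrist'); report(); cv2.imwrite('pics/w1.png',im); np.save('w1.npy',i['cam_to_world']); print(i)
print(proj(place([[.007,-.057,.125],[.007,.057,.125],[-.007,-.057,.125],[-.007,.057,.125],[.095,-.1,.088],[-.095,-.1,.088],[-.095,.1,.088],[.095,.1,.088]],[.4922,.1003,1.855]),'wrist',i).round(0).tolist())
E
```

```text
t 1.15 pos [0.4969 0.0961 0.1989] yaw tool x -163.23 zax [ 0.001 -0.002 -1.   ] F [ 2.8 -5.2 -3.3] w 0.0854 gf 0.0 q [ 0.03  0.25 -0.2   1.12 -0.   -0.26]
{'vertical_fov': 65.70646984690485, 'cx': 273.0328498608275, 'cy': 210.40122907012105, 'cam_to_world': array([[-2.88052718e-01,  9.23330630e-01,  2.53941290e-01,
         4.29679145e-01],
       [ 9.57614097e-01,  2.77998588e-01,  7.54455173e-02,
         8.20586209e-02],
       [-9.34163259e-04,  2.64910046e-01, -9.64272677e-01,
         3.25429095e-01],
       [ 0.00000000e+00,  0.00000000e+00,  0.00000000e+00,
         1.00000000e+00]])}
[[282.0, 301.0], [285.0, 137.0], [262.0, 301.0], [262.0, 136.0], [377.0, 318.0], [167.0, 316.0], [148.0, 81.0], [400.0, 83.0]]
```

View pics/w1.png

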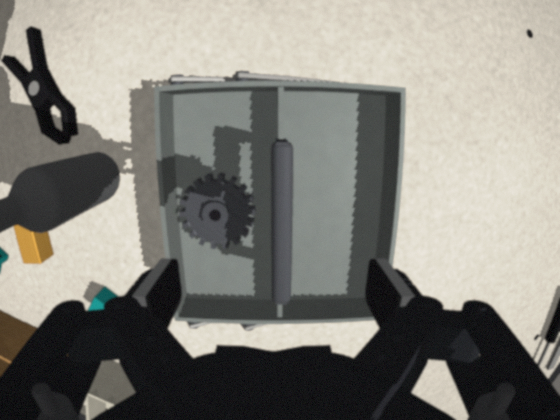

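Wrist view: the handle spans columns 273–292, rows 140–302. The rim corners are at (404,88), (156,89), (178,322) and about (385,321), with the gear at (215,213). The arm was still settling, so I take a settled shot and shift the points by image correlation.

```bash
python3 - <<'E'
from h import *
for k in range(3): camera('wrist')
i=camera_info('wrist'); im=camera('wrist'); report(); cv2.imwrite('pics/w2.png',im)
a=cv2.imread('pics/w1.png',0); b=cv2.cvtColor(im,cv2.COLOR_BGR2GRAY)
tp=a[90:255,165:400]; r=cv2.matchTemplate(b,tp,cv2.TM_CCOEFF_NORMED); _,v,_,l=cv2.minMaxLoc(r); sh=np.array(l)-[165,90]; print(v,sh)
uv=np.array([[404,88],[156,89],[178,322]],float)+sh
L=[[.095,.1,.088],[-.095,.1,.088],[-.095,-.1,.088]]
p,e=fit(L,uv,[.49,.1,1.855],'wrist',i); print('box',p,np.degrees(p[2]),e)
Lh=[[x,y,.125] for y in(.057,-.057) for x in(-.007,.007)]
p,e=fit(Lh,np.array([[273,140],[292,140],[274,302],[291,302]],float)+sh,[.49,.1,1.855],'wrist',i); print('handle',p,np.degrees(p[2]),e)
E
```

```text
t 1.35 pos [0.4918 0.1026 0.2   ] yaw tool x -163.56 zax [-0.001  0.    -1.   ] F [0.8 0.6 0.3] w 0.0856 gf 0.0 q [ 0.04  0.25 -0.21  1.12  0.   -0.24]
0.9936105608940125 [-2  1]
box [0.49496449 0.10847218 1.86864748] 107.06561384382958 1.2228320270091513
handle [0.49212499 0.10720888 1.86467847] 106.83820654153502 1.3418161380162956
```

{"name": "carry_out", "arguments": {"plan": [-1.5,4.5,20,0,0,0,-1,0,0,25,0,0,0,-1,0,0,25,0,0,0,-1,0,0,16,0,0,0,-1,0,0,0,0,0,0,0,0,0,0,0,0,0,0.6,0,0,0,0,0,0,1,0,0,0,0,0,0,1,0,0,0,0,0,0,1], "force": 45}}

```text
time_s: 2.25
ee_pos: [0.4929, 0.1068, 0.115]
tcp_rot: [-0.45, 3.108, -0.003]
force: [5.7, -27.6, 8.0]
gripper_width: 0.0131
gripper_force: 49.7
```

```bash
python3 - <<'E'
from h import *
report()
E
```

```text
t 2.25 pos [0.4929 0.1068 0.115 ] yaw tool x -163.5 zax [ 0.002 -0.001 -1.   ] F [  5.7 -27.6   8. ] w 0.0131 gf 49.68875706195831 q [ 0.05  0.31 -0.36  0.9  -0.   -0.24]
```

{"name": "carry_out", "arguments": {"plan": [0,-1,0,0,0,0,1,0,-0.5,0,0,0,0,1]}}

```text
time_s: 2.45
ee_pos: [0.493, 0.1063, 0.115]
tcp_rot: [-0.451, 3.108, 0.002]
force: [-1.9, 6.6, 7.3]
gripper_width: 0.0128
gripper_force: 49.1
```

```bash
python3 - <<'E'
from h import *
report()
a=np.cumsum([0,2,3,4,4,5,5,5,5,5,5,5,5,5,5,5,5,5,5,5,5,5,5,5,4,3,3,2]); print(a[-1])
r=np.radians(30+a); d=125*np.c_[np.cos(np.radians(30))-np.cos(r),-(np.sin(r)-.5)]
print(np.c_[a[1:],np.diff(d,axis=0).round(1)].tolist())
E
```

```text
t 2.45 pos [0.493  0.1063 0.115 ] yaw tool x -163.48 zax [ 0.001  0.001 -1.   ] F [-1.9  6.6  7.3] w 0.0128 gf 49.064555168151855 q [ 0.05  0.31 -0.36  0.9   0.   -0.24]
120
[[2.0, 2.2, -3.7], [5.0, 3.6, -5.5], [9.0, 5.3, -7.0], [13.0, 5.7, -6.6], [18.0, 7.8, -7.6], [23.0, 8.4, -6.9], [28.0, 9.0, -6.2], [33.0, 9.5, -5.4], [38.0, 9.9, -4.5], [43.0, 10.3, -3.6], [48.0, 10.6, -2.7], [53.0, 10.8, -1.8], [58.0, 10.9, -0.9], [63.0, 10.9, 0.1], [68.0, 10.9, 1.0], [73.0, 10.7, 2.0], [78.0, 10.5, 2.9], [83.0, 10.2, 3.8], [88.0, 9.8, 4.7], [93.0, 9.4, 5.5], [98.0, 8.9, 6.3], [103.0, 8.3, 7.1], [108.0, 7.6, 7.8], [112.0, 5.6, 6.7], [115.0, 3.9, 5.3], [118.0, 3.6, 5.5], [120.0, 2.2, 3.7]]
```

{"name": "carry_out", "arguments": {"plan": [0,2.2,-3.7,0,0,0,1,0,3.6,-5.5,0,0,0,1,0,5.3,-7.0,0,0,0,1,0,5.7,-6.6,0,0,0,1,0,7.8,-7.6,0,0,0,1,0,0,0,0,0,0,1], "force": 35}}

```text
time_s: 3.05
ee_pos: [0.4858, 0.1302, 0.1457]
tcp_rot: [-0.452, 3.108, -0.0]
force: [3.1, -3.9, -3.5]
gripper_width: 0.0135
gripper_force: 47.6
```

```bash
python3 - <<'E'
from h import *
o,M=report(); print('F tool',M.T@o['force'], 'd tool',M.T@(o['ee_pos']-[.493,.1063,.115])*1000, 'expect y 24.6 z -30.4')
E
```

```text
t 3.05 pos [0.4858 0.1302 0.1457] yaw tool x -163.44 zax [ 0.001 -0.    -1.   ] F [ 3.1 -3.9 -3.5] w 0.0135 gf 47.574992179870605 q [ 0.1   0.28 -0.31  0.98 -0.   -0.19]
F tool [-1.88941061 -4.62765609  3.46406338] d tool [  0.05973705  24.97244814 -30.73404855] expect y 24.6 z -30.4
```

Forces are small and the tray follows the arc. I continue.

{"name": "carry_out", "arguments": {"plan": [0,8.4,-6.9,0,0,0,1,0,9.0,-6.2,0,0,0,1,0,9.5,-5.4,0,0,0,1,0,9.9,-4.5,0,0,0,1,0,10.3,-3.6,0,0,0,1,0,10.6,-2.7,0,0,0,1,0,10.8,-1.8,0,0,0,1,0,0,0,0,0,0,1]}}

```text
time_s: 3.85
ee_pos: [0.4661, 0.1961, 0.1767]
tcp_rot: [-0.453, 3.108, 0.0]
force: [-1.0, -3.2, 11.5]
gripper_width: 0.013
gripper_force: 49.6
```

```bash
python3 - <<'E'
from h import *
o,M=report(); print('F tool',M.T@o['force'], 'd tool',M.T@(o['ee_pos']-[.493,.1063,.115])*1000, 'expect y 93.1 z -61.5')
E
```

```text
t 3.85 pos [0.4661 0.1961 0.1767] yaw tool x -163.43 zax [ 0.001  0.    -1.   ] F [-1.  -3.2 11.5] w 0.013 gf 49.64781939983368 q [ 0.24  0.26 -0.25  1.06  0.   -0.05]
F tool [  1.87077442  -2.79413248 -11.54994011] d tool [  0.11769168  93.78845365 -61.69111826] expect y 93.1 z -61.5
```

{"name": "carry_out", "arguments": {"plan": [0,10.9,-0.9,0,0,0,1,0,10.9,0,0,0,0,1,0,10.9,1.0,0,0,0,1,0,10.7,2.0,0,0,0,1,0,10.5,2.9,0,0,0,1,0,10.2,3.8,0,0,0,1,0,9.8,4.7,0,0,0,1,0,0,0,0,0,0,1]}}

```text
time_s: 4.65
ee_pos: [0.4445, 0.2678, 0.1621]
tcp_rot: [0.454, -3.108, -0.004]
force: [-3.0, 7.1, 5.8]
gripper_width: 0.0129
gripper_force: 48.7
```

```bash
python3 - <<'E'
from h import *
o,M=report(); print('F tool',M.T@o['force'], 'd tool',M.T@(o['ee_pos']-[.493,.1063,.115])*1000, 'expect y 167 z -47.9')
E
```

```text
t 4.65 pos [0.4445 0.2678 0.1621] yaw tool x -163.39 zax [-0.001  0.002 -1.   ] F [-3.   7.1  5.8] w 0.0129 gf 48.74044954776764 q [ 0.38  0.3  -0.24  1.03  0.    0.09]
F tool [ 0.85778522  7.69287545 -5.74376695] d tool [  0.30140854 168.73048554 -46.68968161] expect y 167 z -47.9
```

{"name": "carry_out", "arguments": {"plan": [0,9.3,5.6,0,0,0,1,0,8.9,6.3,0,0,0,1,0,8.3,7.1,0,0,0,1,0,7.6,7.8,0,0,0,1,0,5.6,6.7,0,0,0,1,0,3.9,5.3,0,0,0,1,0,2.5,3.9,0,0,0,1,0,0,0,0,0,0,1]}}

```text
time_s: 5.45
ee_pos: [0.4314, 0.3115, 0.1189]
tcp_rot: [0.453, -3.107, -0.004]
force: [-2.0, 8.6, -2.2]
gripper_width: 0.0132
gripper_force: 47.6
```

```bash
python3 - <<'E'
from h import *
o,M=report(); print('F tool',M.T@o['force'], 'd tool',M.T@(o['ee_pos']-[.493,.1063,.115])*1000, 'expect end y 216.5 z 0')
E
```

```text
t 5.45 pos [0.4314 0.3115 0.1189] yaw tool x -163.42 zax [-0.002  0.002 -1.   ] F [-2.   8.6 -2.2] w 0.0132 gf 47.643985748291016 q [ 0.47  0.35 -0.29  0.93  0.    0.18]
F tool [-0.54980389  8.84496199  2.18528447] d tool [  0.5204597  214.29987049  -3.36324533] expect end y 216.5 z 0
```

{"name": "carry_out", "arguments": {"plan": [0,1.2,1.9,0,0,0,1,0,0.8,1.6,0,0,0,1,0,0,0,0,0,0,1,0,0,0,0,0,0,0.4,0,0,0,0,0,0,-0.6,0,0,0,0,0,0,-1,0,0,0,0,0,0,-1,0,0,-15,0,0,0,-1,0,0,-30,0,0,0,-1,0,0,-45,0,0,0,-1]}}

```text
time_s: 6.45
ee_pos: [0.4307, 0.3115, 0.2056]
tcp_rot: [0.45, -3.106, 0.002]
force: [-0.0, 0.7, 0.1]
gripper_width: 0.0855
gripper_force: 0.0
```

```bash
python3 - <<'E'
from h import *
plan([.44,-.15,.275],229.4,10)
E
```

```text
t 6.45 pos [0.4307 0.3115 0.2056] yaw tool x -163.5 zax [-0.003 -0.002 -1.   ] F [-0.   0.7  0.1] w 0.0855 gf 0.0 q [ 0.47  0.29 -0.12  1.16 -0.    0.18]
[12.2, -44.5, -6.9] [0.0, -0.0, -0.057]
[14.8, -43.7, -6.9] [0.0, -0.0, -0.057]
[17.3, -42.8, -6.9] [0.0, -0.0, -0.057]
[19.7, -41.8, -6.9] [0.0, -0.0, -0.057]
[22.0, -40.6, -6.9] [0.0, -0.0, -0.057]
[24.3, -39.2, -6.9] [0.0, -0.0, -0.057]
[26.5, -37.8, -6.9] [0.0, -0.0, -0.057]
[28.7, -36.2, -6.9] [0.0, -0.0, -0.057]
[30.7, -34.5, -6.9] [0.0, -0.0, -0.057]
[32.6, -32.7, -6.9] [0.0, -0.0, -0.057]
```

{"name": "carry_out", "arguments": {"plan": [12,-44.5,-7,0,0,-0.057,-1,15,-43.5,-7,0,0,-0.057,-1,17.5,-43,-7,0,0,-0.057,-1,19.5,-42,-7,0,0,-0.057,-1,22,-40.5,-7,0,0,-0.057,-1,24.5,-39,-7,0,0,-0.057,-1,26.5,-38,-7,0,0,-0.057,-1,28.5,-36,-7,0,0,-0.057,-1,30.5,-34.5,-7,0,0,-0.057,-1,32.5,-32.5,-7,0,0,-0.057,-1]}}

```text
time_s: 7.45
ee_pos: [0.4396, -0.151, 0.2765]
tcp_rot: [-1.31, 2.855, -0.001]
force: [1.2, 0.5, 1.0]
gripper_width: 0.0855
gripper_force: 0.0
```

{"name": "carry_out", "arguments": {"plan": [12,-16,15,0,0,0,-1,12,-16,20,0,0,0,-1,0,0,20,0,0,0,-1,0,0,0,0,0,0,-1,0,0,0,0,0,0,-1,0,0,0,0,0,0,-1]}}

```text
time_s: 8.05
ee_pos: [0.449, -0.188, 0.2222]
tcp_rot: [-1.308, 2.856, -0.002]
force: [0.6, -0.0, 0.5]
gripper_width: 0.0856
gripper_force: 0.0
```

```bash
python3 - <<'E'
from h import *
o,M=report()
i=camera_info('wrist'); im=camera('wrist'); t=camera('top')
c=cv2.resize(t[150:300,60:300],None,fx=2,fy=2,interpolation=cv2.INTER_CUBIC)
out=np.zeros((420,560+0,3),np.uint8); cv2.imwrite('pics/w3.png',im); cv2.imwrite('pics/t3.png',t)
cv2.imwrite('pics/c3.png',np.hstack([cv2.resize(im,(400,300)),cv2.resize(t[150:300,70:270],(400,300),interpolation=cv2.INTER_CUBIC)]))
import pickle; pickle.dump(i,open('w3.pkl','wb'))
print(proj(place([[0,0,.028],[.023,.015,.028],[.023,-.015,.028],[-.023,.015,.028],[-.023,-.015,.028]],[.449,-.191,np.radians(49.4)]),'wrist',i).round(0).tolist())
E
```

```text
t 8.05 pos [ 0.449  -0.188   0.2222] yaw tool x -130.8 zax [ 0.001 -0.001 -1.   ] F [ 0.6 -0.   0.5] w 0.0856 gf 0.0 q [-0.56  0.21 -0.2   1.17 -0.   -1.42]
[[272.0, 187.0], [287.0, 209.0], [257.0, 209.0], [287.0, 164.0], [257.0, 165.0]]
```

View pics/c3.png

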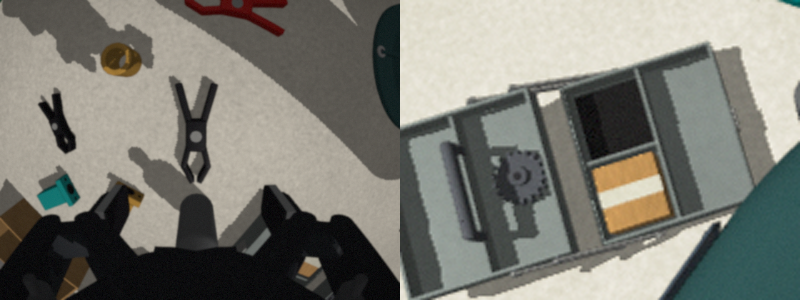

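Left half: the clamp pin is at about (274,190) in full-size pixels and upright in the image, so the clamp lies straight under the gripper. Right half: the tray lies open with the gear in it. The black mat is in the upper short bay (box y < 0), the carton in the lower one, and the long bay is empty. Next I grasp the clamp.

{"name": "carry_out", "arguments": {"plan": [0,0,30,0,0,0,-1,0,0,45,0,0,0,-1,0,0,45,0,0,0,-1,0,0,40,0,0,0,-1,0,0,25,0,0,0,-1,0,0,15,0,0,0,-1,0,0,0,0,0,0,0,0,0,0,0,0,0,1,0,0,0,0,0,0,1,0,0,0,0,0,0,1], "force": 40}}

```text
time_s: 9.15
ee_pos: [0.4493, -0.1885, 0.0222]
tcp_rot: [-1.307, 2.856, -0.003]
force: [-4.9, 2.9, 23.9]
gripper_width: 0.0295
gripper_force: 38.6
```

```bash
python3 - <<'E'
from h import *
o,M=report(); print('F tool',M.T@o['force'])
p,e=fit([[.095,-.1,.046],[-.095,-.1,.046],[-.095,.1,.046],[.095,.1,.046]],np.array([[150.5,195],[224,171.5],[248.5,242.5],[172,270]]),[.49,.1,1.86],'top'); print('box',p,np.degrees(p[2]),e)
m=unproj([[70+215/2,150+118/2]],.008,'top'); print('mat',m)
E
```

```text
t 9.15 pos [ 0.4493 -0.1885  0.0222] yaw tool x -130.82 zax [ 0.002 -0.001 -1.   ] F [-4.9  2.9 23.9] w 0.0295 gf 38.6249041557312 q [-0.56  0.39 -0.55  0.63  0.   -1.42]
F tool [  0.97385976   5.57631538 -23.86146439]
box [0.49684703 0.10136744 1.88499436] 108.002221507908 1.960538960416973
mat [[0.52906511 0.16136854 0.008     ]]
```

{"name": "carry_out", "arguments": {"plan": [0,0,-6,0,0,0,1,0,0,-22,0,0,0,1,0,0,-40,0,0,0,1,0,0,-48,0,0,0,1,0,0,-48,0,0,0,1,0,0,-48,0,0,0,1,0,0,-32,0,0,0,1,0,0,-4,0,0,0,1]}}

```text
time_s: 9.95
ee_pos: [0.4495, -0.1886, 0.2734]
tcp_rot: [-1.306, 2.854, -0.008]
force: [0.2, -0.7, -1.2]
gripper_width: 0.0294
gripper_force: 40.3
```

```bash
python3 - <<'E'
from h import *
plan([.5062,.0617,.265],196.5,8)
E
```

```text
t 9.95 pos [ 0.4495 -0.1886  0.2734] yaw tool x -130.82 zax [ 0.005 -0.003 -1.   ] F [ 0.2 -0.7 -1.2] w 0.0294 gf 40.34407317638397 q [-0.56  0.19 -0.08  1.29 -0.   -1.42]
[-28.3, 15.1, 1.0] [-0.001, 0.0, 0.071]
[-27.2, 17.1, 1.0] [-0.001, 0.0, 0.071]
[-25.9, 19.0, 1.0] [-0.001, 0.0, 0.071]
[-24.5, 20.8, 1.0] [-0.001, 0.0, 0.071]
[-22.9, 22.5, 1.0] [-0.001, 0.0, 0.071]
[-21.3, 24.0, 1.0] [-0.001, 0.0, 0.071]
[-19.5, 25.5, 1.0] [-0.001, 0.0, 0.071]
[-17.6, 26.8, 1.0] [-0.001, 0.0, 0.071]
```

{"name": "carry_out", "arguments": {"plan": [-28.5,15,1,0,0,0.071,1,-27,17,1,0,0,0.071,1,-26,19,1,0,0,0.071,1,-24.5,21,1,0,0,0.071,1,-23,22.5,1,0,0,0.071,1,-21,24,1,0,0,0.071,1,-19.5,25.5,1,0,0,0.071,1,-17.5,27,10,0,0,0.071,1,0,0,25,0,0,0,1,0,0,25,0,0,0,1]}}

```text
time_s: 10.95
ee_pos: [0.5045, 0.0636, 0.2009]
tcp_rot: [0.457, -3.108, 0.0]
force: [0.1, -0.2, -1.1]
gripper_width: 0.0293
gripper_force: 40.3
```

{"name": "carry_out", "arguments": {"plan": [0,0,30,0,0,0,1,0,0,10,0,0,0,1,0,0,0,0,0,0,1,0,0,0,0,0,0,1]}}

```text
time_s: 11.35
ee_pos: [0.5051, 0.0625, 0.163]
tcp_rot: [-0.454, 3.108, -0.0]
force: [-0.4, 0.5, -1.6]
gripper_width: 0.0292
gripper_force: 40.2
```

```bash
python3 - <<'E'
from h import *
o,M=report()
i=camera_info('wrist'); im=camera('wrist'); cv2.imwrite('pics/w4.png',im)
import pickle; pickle.dump(i,open('w4.pkl','wb'))
P=[.493,.1063,np.radians(106.5)]
pts=[[-.095,-.1,.046],[-.095,.1,.046],[0,.098,.04],[0,-.098,.04],[.095,.1,.046],[.095,-.1,.046]]
print(proj(place(pts,P),'wrist',i).round(0).tolist())
E
```

```text
t 11.35 pos [0.5051 0.0625 0.163 ] yaw tool x -163.38 zax [ 0.001 -0.    -1.   ] F [-0.4  0.5 -1.6] w 0.0292 gf 40.18104314804077 q [-0.04  0.28 -0.27  1.03  0.   -0.33]
[[217.0, 318.0], [206.0, 80.0], [333.0, 84.0], [322.0, 313.0], [447.0, 92.0], [420.0, 312.0]]
```

View pics/w4.png

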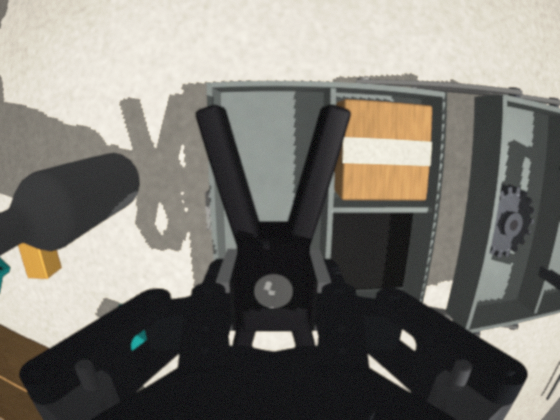

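Wrist view: the box rim corners at (209,85) and (445,94) and the divider end at (333,86) lie within 2–4 px of prediction. The clamp hangs centred over the long bay, so I lower it.

{"name": "carry_out", "arguments": {"plan": [-2,-1,35,0,0,0,1,0,0,40,0,0,0,1,0,0,32,0,0,0,1,0,0,16,0,0,0,1,0,0,6,0,0,0,1,0,0,3,0,0,0,1,0,0,2,0,0,0,1,0,0,0,0,0,0,1]}}

```text
time_s: 12.2
ee_pos: [0.5076, 0.0622, 0.0289]
tcp_rot: [-0.454, 3.107, -0.0]
force: [0.3, 0.8, -1.3]
gripper_width: 0.0289
gripper_force: 40.2
```

{"name": "carry_out", "arguments": {"plan": [0,0,1.2,0,0,0,1,0,0,1,0,0,0,1,0,0,0,0,0,0,1]}}

```text
time_s: 12.5
ee_pos: [0.5073, 0.0622, 0.0263]
tcp_rot: [-0.454, 3.108, -0.0]
force: [-0.4, -0.6, 2.7]
gripper_width: 0.0287
gripper_force: 40.7
```

{"name": "carry_out", "arguments": {"plan": [0,0,0,0,0,0,0.2,0,0,0,0,0,0,0,0,0,0,0,0,0,-0.05,0,0,0,0,0,0,-0.05,0,0,-15,0,0,0,-0.05,0,0,-35,0,0,0,-0.05,0,0,-45,0,0,0,-0.05,0,0,-50,0,0,0,-1,0,0,-50,0,0,0,-1,0,0,-45,0,0,0,-1]}}

```text
time_s: 13.5
ee_pos: [0.5067, 0.0622, 0.2685]
tcp_rot: [-0.454, 3.107, -0.0]
force: [0.9, -0.0, 0.3]
gripper_width: 0.0844
gripper_force: 0.0
```

```bash
python3 - <<'E'
from h import *
plan([.628,-.177,.24],199.1,8,nt=4)
E
```

```text
t 13.5 pos [0.5067 0.0622 0.2685] yaw tool x -163.37 zax [ 0.001 -0.    -1.   ] F [ 0.9 -0.   0.3] w 0.0844 gf 0.0 q [-0.04  0.23 -0.04  1.3   0.   -0.33]
[-6.0, -33.0, 3.6] [-0.0, 0.0, -0.011]
[-5.6, -33.1, 3.6] [-0.0, 0.0, -0.011]
[-5.3, -33.1, 3.6] [-0.0, 0.0, -0.011]
[-4.9, -33.2, 3.6] [-0.0, 0.0, -0.011]
[-4.5, -33.2, 3.6] [-0.0, 0.0, -0.0]
[-4.5, -33.2, 3.6] [-0.0, 0.0, -0.0]
[-4.5, -33.2, 3.6] [-0.0, 0.0, -0.0]
[-4.5, -33.2, 3.6] [-0.0, 0.0, -0.0]
```

{"name": "carry_out", "arguments": {"plan": [-6,-33,3.5,0,0,-0.011,-1,-5.5,-33,3.5,0,0,-0.011,-1,-5.5,-33,3.5,0,0,-0.011,-1,-5,-33,3.5,0,0,-0.011,-1,-4.5,-33,3.5,0,0,0,-1,-4.5,-33.5,3.5,0,0,0,-1,-4.5,-33.5,3.5,0,0,0,-1,-4.5,-33.5,24,0,0,0,-1,0,0,15,0,0,0,-1]}}

```text
time_s: 14.4
ee_pos: [0.6296, -0.1806, 0.2]
tcp_rot: [0.518, -3.098, 0.0]
force: [-0.5, 0.8, -1.0]
gripper_width: 0.0853
gripper_force: 0.0
```

{"name": "carry_out", "arguments": {"plan": [0,0,0,0,0,0,-1,0,0,0,0,0,0,-1]}}

```text
time_s: 14.6
ee_pos: [0.6284, -0.1769, 0.2028]
tcp_rot: [0.523, -3.097, -0.0]
force: [-0.0, 1.1, 0.3]
gripper_width: 0.0854
gripper_force: 0.0
```

```bash
python3 - <<'E'
from h import *
o,M=report()
i=camera_info('wrist'); im=camera('wrist'); cv2.imwrite('pics/w5.png',im); cv2.imwrite('pics/t5.png',camera('top'))
P=[.6277,-.1783,np.radians(199.1)]
pts=[[-.036,-.017,.032],[-.036,.017,.032],[.024,-.017,.032],[.024,.017,.032],[.036,-.026,.032],[.036,.026,.032]]
print(proj(place(pts,P),'wrist',i).round(0).tolist())
print(i['cam_to_world'].tolist())
E
```

```text
t 14.6 pos [ 0.6284 -0.1769  0.2028] yaw tool x -160.84 zax [-0.  0. -1.] F [-0.   1.1  0.3] w 0.0854 gf 0.0 q [-0.4   0.5   0.21  1.28  0.   -0.73]
[[289.0, 230.0], [254.0, 230.0], [290.0, 168.0], [253.0, 168.0], [300.0, 155.0], [243.0, 155.0]]
[[-0.32961770247735245, 0.9103542450111407, 0.2502145455479111, 0.5660409009828866], [0.9441142034036815, 0.31803742704336774, 0.08660580772134663, -0.19824669120762167], [-0.0007356255731366592, 0.2647779137122858, -0.9643091388476963, 0.3282261733373153], [0.0, 0.0, 0.0, 1.0]]
```

View pics/w5.png

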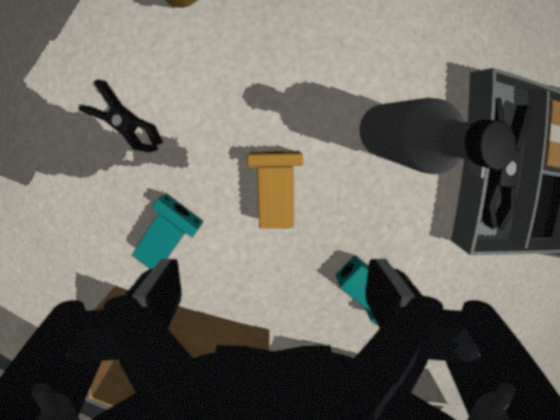

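Wrist view: nut tail corners at (259,228) and (294,228), flange ends at (247,155) and (302,155). The clamp lies in the long bay on the right, and the turquoise nuts at (168,232) and (360,285) are clear of the fingers.

```bash
python3 - <<'E'
from h import *
pts=[[-.036,-.017,.032],[-.036,.017,.032],[.036,-.026,.032],[.036,.026,.032]]
p,e=fit(pts,np.array([[294,228],[259,228],[302,154],[247,154]],float),[.6277,-.1783,np.radians(199.1)],'wrist'); print(p,np.degrees(p[2]),e)
plan([p[0],p[1],.0302],np.degrees(p[2]),1)
E
```

```text
[ 0.62610808 -0.1752526   3.49876711] 200.4645886271372 0.6687441356628433
t 14.7 pos [ 0.6288 -0.1767  0.2037] yaw tool x -160.81 zax [ 0.001 -0.001 -1.   ] F [-0.2  0.2 -0.2] w 0.0856 gf 0.0 q [-0.4   0.5   0.21  1.28  0.   -0.73]
[2.3, 2.5, 173.5] [-0.001, 0.001, -0.022]
```

{"name": "carry_out", "arguments": {"plan": [2.5,2.5,30,0,0,-0.022,-1,0,0,45,0,0,0,-1,0,0,45,0,0,0,-1,0,0,35,0,0,0,-1,0,0,15,0,0,0,-1,0,0,7,0,0,0,-1,0,0,0,0,0,0,0,0,0,0,0,0,0,1,0,0,0,0,0,0,1,0,0,0,0,0,0,1], "force": 60}}

```text
time_s: 15.7
ee_pos: [0.6261, -0.1759, 0.0268]
tcp_rot: [-0.556, 3.09, -0.002]
force: [-2.3, 0.6, 3.0]
gripper_width: 0.0332
gripper_force: 59.9
```

```bash
python3 - <<'E'
from h import *
report()
E
```

```text
t 15.7 pos [ 0.6261 -0.1759  0.0268] yaw tool x -159.59 zax [ 0.002 -0.001 -1.   ] F [-2.3  0.6  3. ] w 0.0332 gf 59.886717796325684 q [-0.4   0.61 -0.11  0.86  0.   -0.76]
```

{"name": "carry_out", "arguments": {"plan": [0,0,-6,0,0,0,1,0,0,-20,0,0,0,1,0,0,-40,0,0,0,1,0,0,-48,0,0,0,1,0,0,-48,0,0,0,1,0,0,-48,0,0,0,1,0,0,-25,0,0,0,1,0,0,-3,0,0,0,1]}}

```text
time_s: 16.5
ee_pos: [0.6262, -0.176, 0.2669]
tcp_rot: [-0.556, 3.088, -0.004]
force: [-0.1, 1.0, -5.7]
gripper_width: 0.0326
gripper_force: 61.0
```

```bash
python3 - <<'E'
from h import *
plan([.5285,.165,.255],196.5,8)
E
```

```text
t 16.5 pos [ 0.6262 -0.176   0.2669] yaw tool x -159.59 zax [ 0.005 -0.002 -1.   ] F [-0.1  1.  -5.7] w 0.0326 gf 61.00158333778381 q [-0.4   0.48  0.35  1.43 -0.   -0.76]
[-3.4, 44.2, 1.3] [-0.0, 0.0, 0.009]
[-3.0, 44.2, 1.4] [-0.0, 0.0, 0.009]
[-2.7, 44.3, 1.4] [-0.0, 0.0, 0.009]
[-2.3, 44.3, 1.4] [-0.0, 0.0, 0.009]
[-1.9, 44.3, 1.4] [-0.0, 0.0, 0.009]
[-1.5, 44.3, 1.4] [-0.0, 0.0, 0.009]
[-1.2, 44.3, 1.5] [-0.0, 0.0, 0.009]
[-0.8, 44.3, 1.5] [-0.0, 0.0, 0.009]
```

{"name": "carry_out", "arguments": {"plan": [-3.5,44,1.5,0,0,0.009,1,-3,44,1.5,0,0,0.009,1,-2.5,44.5,1.5,0,0,0.009,1,-2.5,44.5,1.5,0,0,0.009,1,-2,44.5,1.5,0,0,0.009,1,-1.5,44.5,1.5,0,0,0.009,1,-1,44.5,1.5,0,0,0.009,1,-1,44,10,0,0,0.009,1,0,0,35,0,0,0,1,0,0,40,0,0,0,1]}}

```text
time_s: 17.5
ee_pos: [0.5276, 0.1671, 0.1662]
tcp_rot: [-0.449, 3.109, -0.0]
force: [1.4, -0.6, -4.9]
gripper_width: 0.0332
gripper_force: 61.7
```

{"name": "carry_out", "arguments": {"plan": [0,0,20,0,0,0,1,0,0,0,0,0,0,1,0,0,0,0,0,0,1]}}

```text
time_s: 17.8
ee_pos: [0.528, 0.1657, 0.1476]
tcp_rot: [0.445, -3.109, 0.0]
force: [0.0, -0.4, -4.9]
gripper_width: 0.0331
gripper_force: 61.6
```

```bash
python3 - <<'E'
from h import *
o,M=report()
i=camera_info('wrist'); im=camera('wrist'); cv2.imwrite('pics/w6.png',im)
P=[.493,.1063,np.radians(106.5)]
pts=[[-.095,-.1,.046],[-.095,.1,.046],[0,.098,.04],[0,-.098,.04],[.095,.1,.046],[.095,-.1,.046],[0,0,.04],[.093,0,.04]]
print(proj(place(pts,P),'wrist',i).round(0).tolist())
E
```

```text
t 17.8 pos [0.528  0.1657 0.1476] yaw tool x -163.72 zax [-0.001 -0.    -1.   ] F [ 0.  -0.4 -4.9] w 0.0331 gf 61.55524492263794 q [ 0.16  0.36 -0.18  1.03 -0.   -0.13]
[[107.0, 271.0], [89.0, 29.0], [207.0, 16.0], [214.0, 270.0], [340.0, 10.0], [334.0, 276.0], [208.0, 146.0], [336.0, 146.0]]
```

View pics/w6.png

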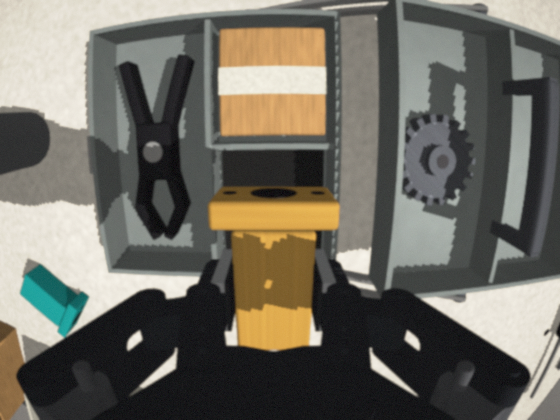

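Wrist view: the clamp lies flat in the long bay at (152,152). The nut is centred between the divider at column 214 and the wall at about column 332, its flange clears the cross divider at row 146, and the gear is in the tray. I lower the nut.

{"name": "carry_out", "arguments": {"plan": [0,0,30,0,0,0,1,0,0,35,0,0,0,1,0,0,26,0,0,0,1,0,0,12,0,0,0,1,0,0,5,0,0,0,1,0,0,2,0,0,0,1,0,0,1,0,0,0,1,0,0,0,0,0,0,1]}}

```text
time_s: 18.65
ee_pos: [0.5291, 0.1659, 0.0378]
tcp_rot: [-0.445, 3.108, 0.0]
force: [-0.9, 1.0, -3.9]
gripper_width: 0.0329
gripper_force: 61.5
```

{"name": "carry_out", "arguments": {"plan": [0,0,1.2,0,0,0,1,0,0,1,0,0,0,1,0,0,0.6,0,0,0,1,0,0,0,0,0,0,1]}}

```text
time_s: 19.05
ee_pos: [0.5286, 0.1659, 0.0348]
tcp_rot: [-0.445, 3.109, -0.0]
force: [-2.7, -0.1, 6.0]
gripper_width: 0.0327
gripper_force: 63.1
```

{"name": "carry_out", "arguments": {"plan": [0,0,0,0,0,0,0.1,0,0,0,0,0,0,-0.1,0,0,0,0,0,0,-0.1,0,0,0,0,0,0,-0.1,0,0,-15,0,0,0,-0.1,0,0,-35,0,0,0,-0.1,0,0,-45,0,0,0,-0.1,0,0,-48,0,0,0,-1,0,0,-30,0,0,0,-1,0,0,0,0,0,0,-1]}}

```text
time_s: 20.05
ee_pos: [0.5301, 0.1661, 0.2112]
tcp_rot: [-0.444, 3.103, 0.0]
force: [0.2, 1.1, 0.8]
gripper_width: 0.085
gripper_force: 0.0
```

```bash
python3 - <<'E'
from h import *
plan([.4312,.3135,.2],196.5,6)
i=camera_info('wrist'); im=camera('wrist'); cv2.imwrite('pics/w7.png',im)
E
```

```text
t 20.05 pos [0.5301 0.1661 0.2112] yaw tool x -163.71 zax [ 0.006  0.001 -1.   ] F [0.2 1.1 0.8] w 0.085 gf 0.0 q [ 0.16  0.32 -0.06  1.18 -0.   -0.13]
[8.9, 28.2, 1.8] [-0.0, 0.001, -0.001]
[8.9, 28.2, 1.8] [-0.0, 0.001, -0.001]
[8.9, 28.2, 1.8] [-0.0, 0.001, -0.001]
[8.9, 28.2, 1.8] [-0.0, 0.001, -0.001]
[8.9, 28.2, 1.8] [-0.0, 0.001, -0.001]
[8.8, 28.2, 1.8] [-0.0, 0.001, -0.001]
```

View pics/w7.png

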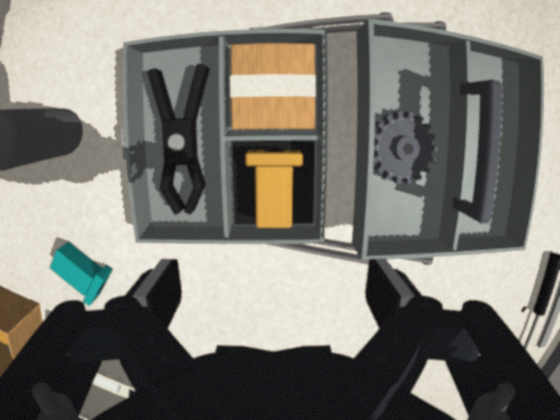

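The clamp lies in the long bay at (178,142) and the nut flat on the mat at (275,190), both below the rim, with the gear still in the tray. Next is the handle.

{"name": "carry_out", "arguments": {"plan": [9,28,2,0,0,0,-1,9,28,2,0,0,0,-1,9,28,2,0,0,0,-1,9,28.5,2,0,0,0,-1,9,28.5,2,0,0,0,-1,8.5,28.5,1,0,0,0,-1,0,0,0,0,0,0,-1,0,0,0,0,0,0,-1]}}

```text
time_s: 20.9
ee_pos: [0.4289, 0.3136, 0.195]
tcp_rot: [0.447, -3.108, 0.001]
force: [0.0, 0.1, 0.9]
gripper_width: 0.0854
gripper_force: 0.0
```

```bash
python3 - <<'E'
from h import *
plan([.4312,.3135,.115],196.5,1)
i=camera_info('wrist'); im=camera('wrist'); cv2.imwrite('pics/w8.png',im)
E
```

```text
t 20.9 pos [0.4289 0.3136 0.195 ] yaw tool x -163.64 zax [-0.001 -0.001 -1.   ] F [0.  0.1 0.9] w 0.0854 gf 0.0 q [ 0.48  0.3  -0.15  1.13 -0.    0.19]
[-2.3, -0.7, 80.0] [-0.0, -0.002, -0.003]
```

{"name": "carry_out", "arguments": {"plan": [-2,-0.5,25,0,0,0,-1,0,0,30,0,0,0,-1,0,0,17,0,0,0,-1,0,0,8,0,0,0,-1,0,0,0,0,0,0,0,0,0,0,0,0,0,0.6,0,0,0,0,0,0,1,0,0,0,0,0,0,1,0,0,0,0,0,0,1], "force": 45}}

```text
time_s: 21.85
ee_pos: [0.4318, 0.3139, 0.1166]
tcp_rot: [-0.445, 3.109, 0.001]
force: [-3.8, 13.9, 7.9]
gripper_width: 0.0133
gripper_force: 49.6
```

```bash
python3 - <<'E'
from h import *
o,M=report(); print('F tool',M.T@o['force'])
E
```

```text
t 21.85 pos [0.4318 0.3139 0.1166] yaw tool x -163.7 zax [ 0.001  0.001 -1.   ] F [-3.8 13.9  7.9] w 0.0133 gf 49.61666464805603 q [ 0.48  0.35 -0.29  0.93  0.    0.19]
F tool [-0.27665305 14.43060971 -7.93005279]
```

{"name": "carry_out", "arguments": {"plan": [0,-2.2,-3.7,0,0,0,1,0,-3.6,-5.5,0,0,0,1,0,-3.9,-5.3,0,0,0,1,0,-5.6,-6.7,0,0,0,1,0,-7.6,-7.8,0,0,0,1,0,-8.3,-7.1,0,0,0,1,0,-8.9,-6.3,0,0,0,1,0,0,0,0,0,0,1]}}

```text
time_s: 22.65
ee_pos: [0.4434, 0.2751, 0.1594]
tcp_rot: [-0.444, 3.109, 0.002]
force: [0.4, 6.3, 2.8]
gripper_width: 0.0129
gripper_force: 48.0
```

```bash
python3 - <<'E'
from h import *
o,M=report(); print('F tool',M.T@o['force'], 'd tool',M.T@(o['ee_pos']-[.4318,.3139,.1166])*1000, 'expect y -40.1 z -42.4')
E
```

```text
t 22.65 pos [0.4434 0.2751 0.1594] yaw tool x -163.73 zax [ 0.001  0.001 -1.   ] F [0.4 6.3 2.8] w 0.0129 gf 47.962966561317444 q [ 0.4   0.3  -0.24  1.03  0.    0.11]
F tool [-2.18484516  5.96294558 -2.80089324] d tool [ -0.34983542 -40.44810608 -42.80646434] expect y -40.1 z -42.4
```

{"name": "carry_out", "arguments": {"plan": [0,-9.4,-5.5,0,0,0,1,0,-9.8,-4.7,0,0,0,1,0,-10.2,-3.8,0,0,0,1,0,-10.5,-2.9,0,0,0,1,0,-10.7,-2,0,0,0,1,0,-10.9,-1,0,0,0,1,0,-10.9,0,0,0,0,1,0,-10.9,0.9,0,0,0,1,0,0,0,0,0,0,1]}}

```text
time_s: 23.55
ee_pos: [0.4676, 0.1943, 0.178]
tcp_rot: [-0.443, 3.107, -0.002]
force: [4.1, -1.0, 8.4]
gripper_width: 0.0132
gripper_force: 48.8
```

```bash
python3 - <<'E'
from h import *
o,M=report(); print('F tool',M.T@o['force'], 'd tool',M.T@(o['ee_pos']-[.4318,.3139,.1166])*1000, 'expect y -123.4 z -61.4')
E
```

```text
t 23.55 pos [0.4676 0.1943 0.178 ] yaw tool x -163.77 zax [ 0.003 -0.001 -1.   ] F [ 4.1 -1.   8.4] w 0.0132 gf 48.8130122423172 q [ 0.23  0.26 -0.24  1.06 -0.   -0.05]
F tool [-3.70216737 -2.13318353 -8.34387438] d tool [  -1.12511995 -124.94853553  -61.2739274 ] expect y -123.4 z -61.4
```

{"name": "carry_out", "arguments": {"plan": [0,-10.5,1.8,0,0,0,1,0,-10.6,2.7,0,0,0,1,0,-10.3,3.6,0,0,0,1,0,-9.9,4.5,0,0,0,1,0,-9.5,5.4,0,0,0,1,0,-9,6.2,0,0,0,1,0,-8.4,6.9,0,0,0,1,0,0,0,0,0,0,1]}}

```text
time_s: 24.35
ee_pos: [0.4871, 0.1288, 0.1458]
tcp_rot: [-0.443, 3.108, -0.002]
force: [10.3, -1.0, -4.0]
gripper_width: 0.0131
gripper_force: 47.2
```

```bash
python3 - <<'E'
from h import *
o,M=report(); print('F tool',M.T@o['force'], 'd tool',M.T@(o['ee_pos']-[.4318,.3139,.1166])*1000, 'expect y -191.9 z -30.4, end -216.5 0')
E
```

```text
t 24.35 pos [0.4871 0.1288 0.1458] yaw tool x -163.77 zax [ 0.003 -0.001 -1.   ] F [10.3 -1.  -4. ] w 0.0131 gf 47.16305136680603 q [ 0.1   0.28 -0.31  0.98 -0.   -0.19]
F tool [-9.62955267 -3.84992146  3.97865834] d tool [  -1.46135554 -193.219543    -28.93865546] expect y -191.9 z -30.4, end -216.5 0
```

{"name": "carry_out", "arguments": {"plan": [0,-7.1,6.9,0,0,0,1,0,-5.6,6.4,0,0,0,1,0,-4.5,5.9,0,0,0,1,0,-2.9,4.4,0,0,0,1,0,-1.5,2.4,0,0,0,1,0,0,0,0,0,0,1]}}

```text
time_s: 24.95
ee_pos: [0.4932, 0.1087, 0.1202]
tcp_rot: [-0.444, 3.107, -0.002]
force: [11.0, -1.5, -5.3]
gripper_width: 0.0134
gripper_force: 47.0
```

```bash
python3 - <<'E'
from h import *
o,M=report(); print('F tool',M.T@o['force'], 'd tool',M.T@(o['ee_pos']-[.4318,.3139,.1166])*1000, 'end -216.5 0')
E
```

```text
t 24.95 pos [0.4932 0.1087 0.1202] yaw tool x -163.74 zax [ 0.003 -0.001 -1.   ] F [11.  -1.5 -5.3] w 0.0134 gf 46.970908641815186 q [ 0.06  0.3  -0.36  0.91 -0.   -0.23]
F tool [-10.11583054  -4.50222004   5.28914775] d tool [  -1.50087364 -214.23711521   -3.30599461] end -216.5 0
```

{"name": "carry_out", "arguments": {"plan": [0,-1,1.6,0,0,0,1,0,-0.7,1.2,0,0,0,1,0,-0.4,0.7,0,0,0,1,0,0,0,0,0,0,1]}}

```text
time_s: 25.35
ee_pos: [0.4938, 0.1068, 0.1169]
tcp_rot: [-0.444, 3.107, -0.002]
force: [11.2, -0.3, -5.7]
gripper_width: 0.0132
gripper_force: 47.0
```

{"name": "carry_out", "arguments": {"plan": [0,-0.3,0.5,0,0,0,1,0,-0.2,0.4,0,0,0,1,0,0,0,0,0,0,1]}}

```text
time_s: 25.65
ee_pos: [0.4939, 0.1067, 0.1167]
tcp_rot: [-0.445, 3.106, -0.001]
force: [7.1, 1.2, 5.4]
gripper_width: 0.0128
gripper_force: 48.5
```

{"name": "carry_out", "arguments": {"plan": [0,0,0,0,0,0,0.4,0,0,0,0,0,0,-0.6,0,0,0,0,0,0,-1,0,0,0,0,0,0,-1,0,0,-15,0,0,0,-1,0,0,-35,0,0,0,-1,0,0,-45,0,0,0,-1,0,0,-40,0,0,0,-1,0,0,-10,0,0,0,-1,0,0,0,0,0,0,-1]}}

```text
time_s: 26.65
ee_pos: [0.4927, 0.1064, 0.262]
tcp_rot: [-0.445, 3.108, -0.0]
force: [0.1, 0.3, -0.4]
gripper_width: 0.0856
gripper_force: 0.0
```

```bash
python3 - <<'E'
from h import *
report()
im=camera('wrist'); t=camera('top')
cv2.imwrite('pics/end.png',np.hstack([cv2.resize(im,(400,300)),cv2.resize(t,(400,300))]))
E
```

```text
t 26.65 pos [0.4927 0.1064 0.262 ] yaw tool x -163.72 zax [ 0.002  0.    -1.   ] F [ 0.1  0.3 -0.4] w 0.0856 gf 0.0 q [ 0.05  0.22 -0.07  1.28 -0.   -0.23]
```

View pics/end.png

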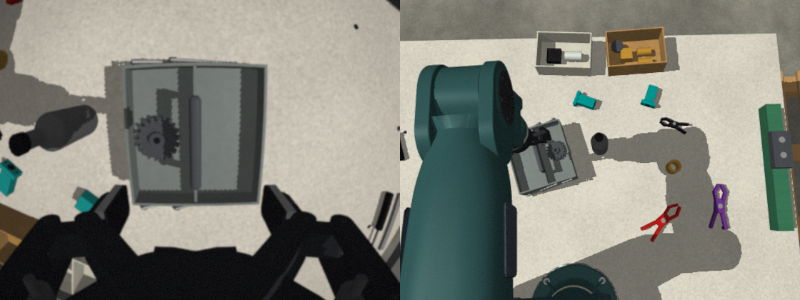

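The tray is shut square on the box at (195,135) with the gear inside at (158,138). The bottle, bush and small clamp stand where they were, and the robot touches nothing.

```bash
python3 -c "
from workcell import *
print(job_done())"
```

```text
the job is handed in; nothing more can be done
None
```

I handed the job in at about 27 s of the 72 s: the long clamp is in the long bay, the brass nut is on the mat in the empty short bay, and the tray is lowered shut with the gear in it; in the last pictures the small clamp, bush and bottle stand where they were.

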